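# Slide the capped bottle home under the cap sealer's head

## Task

Load the one red-capped medicine bottle into the cap sealer: stand it upright in the sealer's guide lane, then slide it gently in under the overhanging head, past the orange sprung jaw, until it is fully home in the yellow fork and the jaw has closed behind it. Leave the bottles that already wear white hoods standing where they are.

Things in the scene. Friction and masses are not known exactly. Their poses are not given: they have to be found in the camera images.
- bottle: Bottle to load: upright amber round bottle, white label, red cap, 140 mm tall, about 0.36 kg. Body 56 mm diameter up to 95 mm, then a shoulder to the 25 mm neck at 112 mm; red cylindrical cap 32 mm diameter (34 mm in its lowest 4 mm) from 114 to 140 mm above the base. Origin at the centre of its base, z up along its axis.
- sealed_a: A bystander: same amber bottle, already sealed, with a white moulded hood (51 mm wide at 104 mm, 33 mm at the top, 142 mm tall) instead of a red cap. Origin at the centre of its base.
- sealed_b: Another bystander, identical to sealed_a. Origin at the centre of its base.
- sealer: Bench-top cap sealer, fixed on the table. Origin on the table top under the nest centre; +x runs along the lane inwards (roughly away from the robot), y left, z up. Aluminium base plate 8 mm thick, x -155 to +80, y +-75 mm; its top is the lane floor. Yellow V-shaped fork behind the nest, 8 to 52 mm above the table: a bottle against both its faces has its axis at the origin.
- nest (a point): Centre of the nest on the lane floor (8 mm above the table): where the centre of the bottle's base is when the bottle is fully home. Axes as the sealer.
- lane_start (a point): Point on the lane floor (8 mm above the table) on the lane's centre line, 105 mm before the nest, in front of the head and open above. Two blue guide rails, tops 20 mm above the table, bound the lane: inner faces 60 mm apart from sealer x -80 mm inwards, flaring to 75 mm here and about 102 mm at the mouth (x -148 mm).
- head_edge (a point): Middle of the front lower edge of the white overhanging head, 40 mm before the nest, 156 mm above the table. The head spans sealer x -40 to +78, y +-71 mm and is 60 mm high, with a black coil disc 2.5 mm below its underside over the nest; two steel posts of 18 mm diameter carry it at x +55, y +-58 mm.
- jaw (a joint): Orange sprung jaw left (+y) of the lane, hinge upright at sealer x -78, y +42 mm; arm 14 mm high, centred 35 mm above the table, slanting in to a round 8 mm tip at x -27, y +19 mm. Value in rad: 0 closed (tip just behind a bottle fully home), growing as the tip is pushed out of the lane (about 0.25 as the bottle passes, stop at 0.6). A light spring closes it; passing takes 4 to 9 N.
Not all that is in view belongs to the job. What is shaped like the bottle but purple is not meant.

How it is judged:
On the way:
1. the bottle stands upright in the guide lane, before the head, on the lane floor (x of bottle in the frame of nest between -0.15 and -0.03 m and y of bottle in the frame of nest between -0.03 and 0.03 m and z of bottle in the frame of nest below 0.005 m and angle between bottle's own z axis and vertical below 0.12 rad), for 0.1 s.
At the end, for the whole second after the job is handed in: The red-capped bottle stands upright (within 0.06 rad) and still on the lane floor, its axis within 6 mm of the nest centre and no more than 5 mm short of home, with the jaw closed behind it (below 0.1 rad); both hooded bottles stand upright within 20 mm of where they were (x of bottle in the frame of nest above -0.005 m and horizontal distance between bottle and nest below 0.006 m and z of bottle in the frame of nest below 0.004 m and angle between bottle's own z axis and vertical below 0.06 rad and value of joint jaw below 0.1 rad and linear speed of bottle below 0.01 m/s and angle between each of sealed_a, sealed_b's own z axis and vertical below 0.1 rad and distance of each of sealed_a, sealed_b from where it was at the start of the episode below 0.02 m); the robot touches nothing.
It fails at once if the bottle is rammed into the fork: more than 70 N between it and the sealer, deep in the lane (contact force between bottle and sealer above 70 N and x of bottle in the frame of nest above -0.03 m).
It fails at once if the bottle tips over (angle between bottle's own z axis and vertical above 0.8 rad).
It fails at once if a hooded bottle is pushed away or tipped (distance of any of sealed_a, sealed_b from where it was at the start of the episode above 0.03 m).
It also fails if it takes over 59 s, if anything falls off the work surface, if the arm or the gripper's body presses on something with over 40 N, if the wrist force passes 120 N, or if a joint passes its speed limit or range.

## Robot

A 6-joint arm with a two-finger parallel gripper is mounted at the origin on the work surface. World frame = base frame: x ahead of the robot, y to its left, z up, the work surface at z = 0. Lengths are in m, angles in rad, forces in N, time in s.
With the tool pointing down it reaches from about 0.375 to 0.9 m from the base axis. Payload 3.1 kg.
Tool frame: the origin (TCP) lies at the very end of the fingers, on their centre line; the grasp point (between the pads) lies 19 mm behind it (manip.pinch_z is the distance from the TCP to the grasp point, in m); z points along the fingers, y is the line along which they close (so a half turn about z gives the same grasp; the last joint's range is limited). The gripper opens to 85 mm and grips with 20 to 120 N. Pads are 22 mm wide; open, the fingers measure 114 mm over their backs; the gripper's body (76 mm by 85 mm) begins 54 mm behind the grasp point. The pads swing forward as they close: fully open they stand 13 mm farther back than shut.
Start: joints at [1.002, 0.527, 1.433, -0, 1.181, -0.178], TCP at [0.237, 0.578, 0.231] pointing down, gripper open.
Joint ranges: [-3.08, 3.08], [-0.75, 2.2], [0.22, 2.44], [-1.43, 4.57], [0, 2.65], [-2.85, 2.85]. Speed limits (rad/s): [2.79, 2.79, 3.14, 3.14, 3.14, 3.14].

## Interface

Orientations are given as a unit quaternion [x, y, z, w].
In Python, from station import manip gives the robot as it stands.
- The arm moves only by the tool servo_tool, never from a script. Its argument "commands" is one flat list of numbers, 7 for each row, row after row: the shift along the tool's x, y, z each as a share of 500 mm, from -1 to 1, then the turn, a rotation vector about the tool's x, y, z each as a share of 360 degrees, from -1 to 1, then the opening, from -1 (shut) to 1 (fully open). In form: [dx, dy, dz, rx, ry, rz, claw, dx, dy, dz, rx, ry, rz, claw, ...]. A call has 1 to 12 rows; each row shifts and turns the commanded pose from where the row before left it, along the tool's axes as they then stand; what a row does not reach is not made up. A row lasts 1/12 s, in which the tool goes at most 41.7 mm and 7.16 degrees, less where a joint would pass 70% of its speed; a pose out of reach is approached as far as the arm can. A call with a number of a shift or a turn outside -1 to 1 is refused whole. A call with a gripper value outside its range is refused whole. The fingers move at their own pace and stop on an object; "force" is the grip in N (left out, the last holds). Time passes only in rows, so rows that do not move let the fingers close. It gives the time, the measured TCP pose, the force, the opening and the grip force at its end, in the units of the state.
- manip.sense(): the state, without advancing time (a new reading comes with each control period).
- manip.snapshot(name): name is "scene" or "top" or "wrist"; returns a dict with "img" (480x640x3 uint8, red, green, blue), "mtx" (3x3 intrinsics, pixels), "world_to_cam" (4x4, takes a point from world to camera coordinates). Camera axes: x right, y up, looking along -z (the intrinsics and any distortion apply to the point x, -y, -z); pixel columns grow to the right and rows downward; lengths in m; the calibration is good to about 2 mm. A picture is of the moment at which its call begins. There is no depth.
- manip.sign_off(): hands the job in; it is judged then, once.
Trained networks look in a picture, given as the dict that the camera call returned (one of the last four; its "shot" number tells which), for a name from the list of things; names that differ only in an ending like _2 or _b are one class to them, and where a whole thing is asked for, a point or a joint stands for the part that bears it (a point fixed in the world has none). Each returns a list of dicts, best first, with "conf" (0 to 1); they miss things now and then, are a little off and sometimes report something else, mostly with a low value. They report only what shows in the picture. A call takes as long as a camera call. They do not tell look-alikes from the thing itself.
- manip.look_for(picture, query): "box" ([left, top, width, height] in pixels, round what is visible of it).
- manip.silhouettes(picture, query): "pixels" (480x640 bool, what is visible of it) and "box" ([left, top, width, height] in pixels, round what is visible of it).
The state is a dict: "t": time; "q": joint angles; "qd": joint speeds; "tau": joint torques, N m; "tcp_pos": TCP position; "tool_rot": TCP orientation; "force": force on the tool from outside, world axes, zero at the start; "ft_torque": the same for the moment, N m; "finger_gap": opening from 0.0 (shut) to 1.0 (fully open); "gripper_force": force on a finger pad.
Only numpy, scipy, OpenCV 4.12 (cv2) and the standard library are available. Lean on these libraries where they do the work, as an engineer would, in place of code of your own. Each camera call takes 0.05 s, during which the arm holds its last target. There are 200 camera calls.

## Working session

There is one attempt and no reset: what is moved stays moved. The work goes in short steps, Python scripts to look and compute and a tool call to move; the robot and the scene stay as the last step left them, time stands still between calls to the robot, and variables do not carry over. Pictures are saved under pics/ and viewed, at most 11 in all, crops included, and the job is handed in when it is done.

Besides the shell and the picture viewer there is one more tool, called after "Request:" as name(argument=value, ...), one argument or row to a line, values as JSON. servo_tool: Moves the arm, as the interface text tells. Its arguments: {"type":"object","properties":{"commands":{"type":"array"},"force":{"type":"number"}},"required":["commands"]}

```bash
mkdir -p pics; ls
python3 - <<'E'
from station import manip
import cv2, numpy as np
s=manip.sense(); print({k:np.round(v,3) for k,v in s.items()})
for n in ("scene","top"):
    p=manip.snapshot(n); cv2.imwrite(f"pics/{n}0.png",p["img"][:,:,::-1])
    print(n,p["mtx"].tolist(),np.round(p["world_to_cam"],4).tolist(),[k for k in p])
    for q in("bottle","sealed_a","sealer","jaw"):
        print(q,[(np.round(d["box"]).tolist(),round(d["conf"],2)) for d in manip.look_for(p,q)])
E
```

```text
pics
{'t': np.float64(0.0), 'q': array([ 1.002,  0.528,  1.434,  0.   ,  1.181, -0.178]), 'qd': array([-0.002,  0.001,  0.   ,  0.001,  0.   , -0.001]), 'tau': array([ 1.0000e-03, -4.4236e+01, -1.7802e+01, -0.0000e+00,  8.0000e-03,
        0.0000e+00]), 'tcp_pos': array([0.237, 0.578, 0.23 ]), 'tool_rot': array([ 0.194,  0.981, -0.001, -0.   ]), 'force': array([-0.042, -0.72 ,  0.164]), 'ft_torque': array([ 0.029,  0.022, -0.001]), 'gripper_force': np.float64(0.0), 'finger_gap': np.float64(1.001)}
scene [[527.5074266329128, 0.0, 309.7153363333626], [0.0, 527.5074266329128, 238.54257331057067], [0.0, 0.0, 1.0]] [[0.0761, 0.9968, -0.023, 0.0366], [-0.6098, 0.0648, 0.7899, 0.2233], [0.7889, -0.046, 0.6128, -1.2793], [0.0, 0.0, 0.0, 1.0]] ['img', 'mtx', 'world_to_cam', 'shot']
bottle [([93.0, 273.0, 54.0, 91.0], 0.94), ([191.0, 159.0, 32.0, 76.0], 0.86), ([153.0, 182.0, 34.0, 82.0], 0.62), ([111.0, 226.0, 48.0, 84.0], 0.58)]
sealed_a [([168.0, 268.0, 49.0, 93.0], 0.79), ([208.0, 205.0, 39.0, 80.0], 0.71)]
sealer [([336.0, 215.0, 133.0, 186.0], 0.97)]
jaw []
top [[442.6154098354891, 0.0, 324.4577768888082], [0.0, 442.6154098354891, 232.1142228537672], [0.0, 0.0, 1.0]] [[0.0036, -0.9995, 0.0322, -0.1041], [0.9971, 0.006, 0.0761, -0.4981], [-0.0762, 0.0318, 0.9966, -0.7207], [0.0, 0.0, 0.0, 1.0]] ['img', 'mtx', 'world_to_cam', 'shot']
bottle [([396.0, 336.0, 44.0, 46.0], 0.85), ([451.0, 151.0, 64.0, 43.0], 0.84), ([452.0, 215.0, 64.0, 38.0], 0.63), ([436.0, 291.0, 54.0, 36.0], 0.62)]
sealed_a [([372.0, 242.0, 43.0, 38.0], 0.9), ([394.0, 141.0, 49.0, 47.0], 0.88)]
sealer [([162.0, 44.0, 135.0, 206.0], 0.93)]
jaw [([202.0, 156.0, 30.0, 36.0], 0.5), ([162.0, 43.0, 137.0, 204.0], 0.36)]
```

View pics/scene0.png

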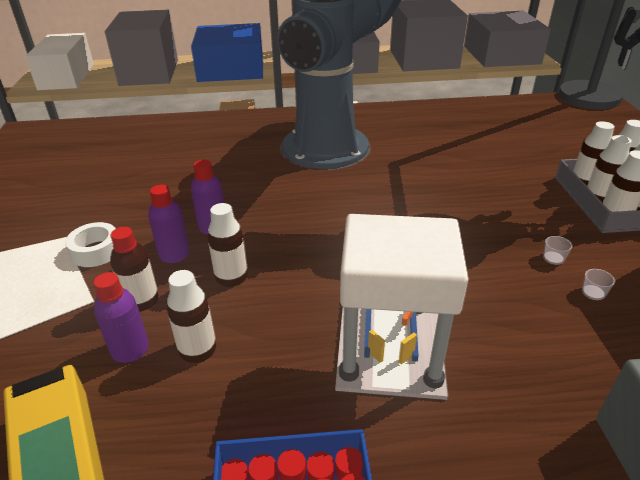

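View pics/top0.png

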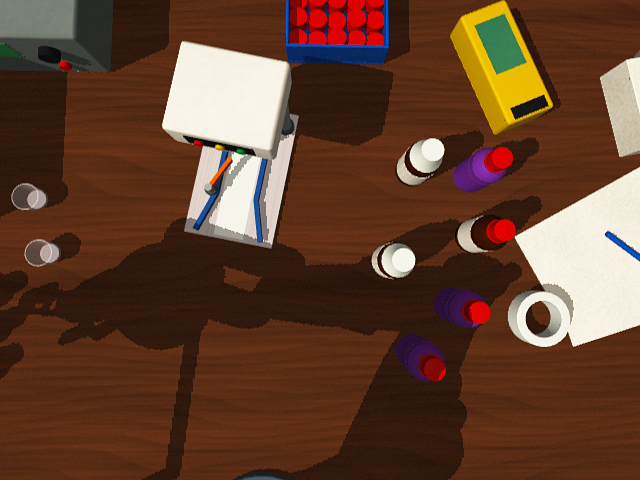

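The amber bottle with the red cap is at scene (133,270) / top (485,234). The look-alikes are purple: scene (207,198), (169,223) and (122,318), matching top (422,358), (463,308) and (484,168). Only the amber one with a white label fits the description. The hooded bottles are at top (420,161) and (394,260). I'll confirm with an enlarged crop that also covers the sealer.

Run:
```python
import cv2, numpy as np
t=cv2.imread("pics/top0.png"); s=cv2.imread("pics/scene0.png")
a=cv2.resize(t[30:255,155:305],(400,600),interpolation=cv2.INTER_CUBIC)
b=cv2.resize(t[200:275,440:540],(400,300),interpolation=cv2.INTER_CUBIC)
c=cv2.resize(s[220:310,90:210],(400,300),interpolation=cv2.INTER_CUBIC)
cv2.imwrite("pics/crop1.png",np.hstack([a,np.vstack([b,c])]))
```

```text
(no output)
```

View pics/crop1.png

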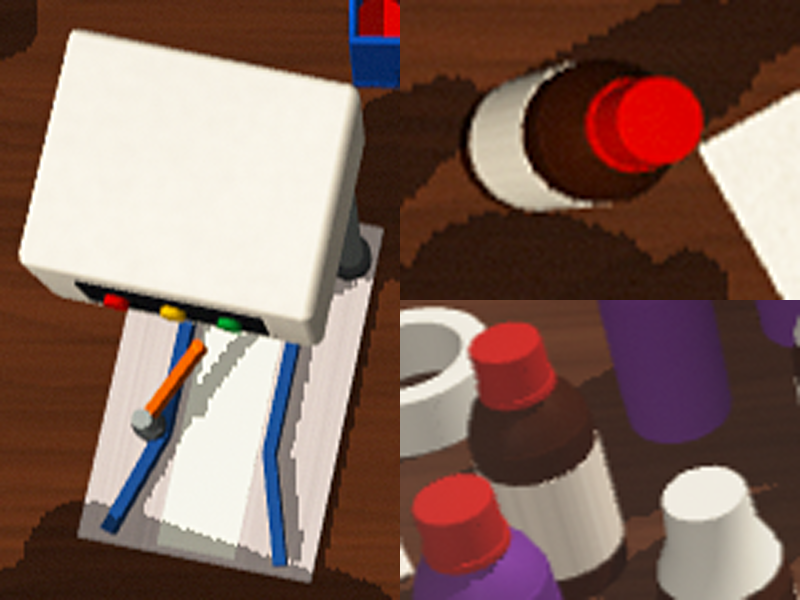

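```bash
cat > h.py <<'E'
import numpy as np, cv2
def proj(p,P):
    P=np.atleast_2d(P); c=(p["world_to_cam"]@np.c_[P,np.ones(len(P))].T)[:3]
    c=np.array([c[0],-c[1],-c[2]]); u=p["mtx"]@c; return (u[:2]/u[2]).T
def ray(p,px,z):
    R=p["world_to_cam"][:3,:3]; t=p["world_to_cam"][:3,3]
    d=np.linalg.inv(p["mtx"])@np.array([px[0],px[1],1.]); d=R.T@(d*[1,-1,-1]); o=-R.T@t
    return o+d*(z-o[2])/d[2]
def cyl(x,y,prof,n=40):
    a=np.linspace(0,2*np.pi,n)
    return np.vstack([np.c_[x+r*np.cos(a),y+r*np.sin(a),0*a+z] for r,z in prof])
CAP=[(.017,.114),(.017,.118),(.016,.140)]
def capcent(p,x,y,z0=0):
    h=cv2.convexHull(proj(p,cyl(x,y,[(r,z+z0) for r,z in CAP])).astype(np.float32)); m=cv2.moments(h)
    return np.array([m["m10"]/m["m00"],m["m01"]/m["m00"]])
def redcent(p,px,rad=40):
    i=cv2.cvtColor(p["img"],cv2.COLOR_RGB2HSV)
    m=(((i[...,0]<5)|(i[...,0]>174))&(i[...,1]>200)&(i[...,2]>110)).astype(np.uint8)
    n,l,s,c=cv2.connectedComponentsWithStats(m)
    k=[j for j in range(1,n) if s[j,4]>60 and np.hypot(*(c[j]-px))<rad]
    j=min(k,key=lambda j:np.hypot(*(c[j]-px))); return c[j],s[j]
E
python3 - <<'E'
from station import manip
from h import *
from scipy.optimize import least_squares
T=manip.snapshot("top");S=manip.snapshot("scene")
ct,st=redcent(T,(500,231));cs,ss=redcent(S,(124,240)); print(ct,st,cs,ss)
for nm,ps in (("top",[(T,ct)]),("scene",[(S,cs)]),("both",[(T,ct),(S,cs)])):
    r=least_squares(lambda v:np.hstack([capcent(p,*v)-c for p,c in ps]),[.5,-.3]); print(nm,r.x.round(4),r.fun.round(2))
for nm,px in(("a",(394,260)),):pass
for px in ((433,150),(403,259)): print("hood",ray(T,px,.142).round(3))
for px in ((499,159),(478,313),(432,370)): print("purple",ray(T,px,.14).round(3))
C=[(T,-155,75,8,184.2,231),(T,-155,-75,8,271.2,248.2),(T,80,-75,8,298.2,116.2),(S,80,75,8,447,395),(S,80,-75,8,337,390),(T,78,71,216,181.7,41.7),(T,78,-71,216,289.5,62.5)]
def f(v):
    c,s=np.cos(v[2]),np.sin(v[2]); o=[]
    for p,x,y,z,u,w in C:
        x,y,z=x/1e3,y/1e3,z/1e3
        o.append(proj(p,[v[0]+c*x-s*y,v[1]+s*x+c*y,z])[0]-[u,w])
    return np.hstack(o)
r=least_squares(f,[.6,.1,0],loss="soft_l1"); print(r.x.round(4),r.fun.reshape(-1,2).round(2).tolist())
c,s=np.cos(r.x[2]),np.sin(r.x[2])
for x in(-.155,-.105): print(x, r.x[0]+c*x,r.x[1]+s*x)
E
```

```text
[500.52762923 230.50089127] [486 219  30  24 561] [122.52380952 232.03401361] [113 227  19  11 147]
top [ 0.4944 -0.3543] [ 0. -0.]
scene [ 0.4754 -0.3584] [0. 0.]
both [ 0.4908 -0.3543] [0.02 2.48 0.71 5.93]
hood [ 0.608 -0.253  0.142]
hood [ 0.452 -0.208  0.142]
purple [ 0.597 -0.349  0.14 ]
purple [ 0.377 -0.313  0.14 ]
purple [ 0.299 -0.247  0.14 ]
[ 0.6365  0.0329 -0.1848] [[-0.31, 1.25], [0.21, 0.82], [-0.12, -0.2], [0.26, 0.15], [-2.04, -3.43], [-2.25, -2.31], [0.7, -1.05]]
-0.155 0.48411461654913435 0.06135232697135799
-0.105 0.5332630403459895 0.0521636144236326
```

The crop confirms it: the amber bottle, white label and red cap stand at about (0.494, -0.354). The sealer is at about (0.6365, 0.033) with yaw -0.185. Next I'll move over the bottle along a clear path.

Request:
servo_tool(
  commands=[0, 0, 0, 0, 0, -0.0164, 1, 0, 0, 0, 0, 0, -0.0164, 1, -0.0358, -0.0668, -0.005, 0, 0, 0, 1, -0.0358, -0.0668, -0.005, 0, 0, 0, 1, -0.0358, -0.0668, -0.005, 0, 0, 0, 1, -0.0358, -0.0668, -0.005, 0, 0, 0, 1, -0.0358, -0.0668, -0.005, 0, 0, 0, 1, -0.0358, -0.0668, -0.005, 0, 0, 0, 1, -0.0358, -0.0668, -0.005, 0, 0, 0, 1, -0.0358, -0.0668, -0.005, 0, 0, 0, 1, -0.0358, -0.0668, -0.005, 0, 0, 0, 1, -0.0358, -0.0668, -0.005, 0, 0, 0, 1],
)

```text
t: 1.6
tcp_pos: [0.3527, 0.2154, 0.2568]
tool_rot: [0.091, 0.996, 0.0, 0.0]
force: [0.6, -0.4, -0.7]
finger_gap: 1.002
gripper_force: 0.0
```

Request:
servo_tool(
  commands=[-0.0358, -0.0668, -0.005, 0, 0, 0, 1, -0.0358, -0.0668, -0.005, 0, 0, 0, 1, -0.0358, -0.0668, -0.005, 0, 0, 0, 1, -0.0358, -0.0668, -0.005, 0, 0, 0, 1, -0.0358, -0.0668, -0.005, 0, 0, 0, 1, -0.0358, -0.0668, -0.005, 0, 0, 0, 1, 0, 0, 0, 0, 0, 0, 1],
)

```text
t: 2.18
tcp_pos: [0.4254, -0.0059, 0.2725]
tool_rot: [0.095, 0.995, -0.002, 0.003]
force: [0.5, 0.5, 0.3]
finger_gap: 0.999
gripper_force: 0.0
```

Run:
```python
from station import manip
import cv2
p=manip.snapshot("wrist"); cv2.imwrite("pics/w0.png",p["img"][:,:,::-1]); print(manip.sense()["q"].round(3),manip.sense()["tcp_pos"].round(4))
```

```text
[-0.272  0.194  1.858 -0.     1.086 -1.653] [ 0.4234 -0.003   0.272 ]
```

View pics/w0.png

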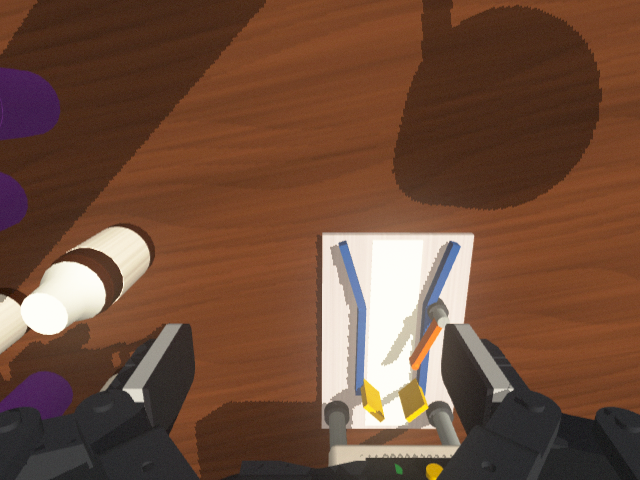

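Wrist view: the sealer plate's front corners are at (322,234) and (473,234), its back-right corner (y=-75) at about (322,428), and the rails and fork are clear. I'll refine the sealer pose from these.

Run:
```python
from station import manip
from h import *
from scipy.optimize import least_squares
T=manip.snapshot("top");W=manip.snapshot("wrist")
g=W["img"]; 
for r in (238,420):print(r,[g[r,c].tolist() for c in range(318,328)])
for c in (340,460):print(c,[g[r,c].tolist() for r in range(228,240)])
C=[(T,-155,75,8,184.2,231),(T,-155,-75,8,271.2,248.2),(T,80,-75,8,298.2,116.2)]
D=[(W,-155,75,8,473,234),(W,-155,-75,8,322,234),(W,80,-75,8,322,428)]
def f(v,C):
    c,s=np.cos(v[2]),np.sin(v[2]); o=[]
    for p,x,y,z,u,w in C:
        x,y,z=x/1e3,y/1e3,z/1e3
        o.append(proj(p,[v[0]+c*x-s*y,v[1]+s*x+c*y,z])[0]-[u,w])
    return np.hstack(o)
for K in(C,D,C+D):
    r=least_squares(f,[.6,.1,0],args=(K,)); print(r.x.round(4),r.fun.reshape(-1,2).round(2).tolist())
```

```text
238 [[146, 111, 93], [146, 111, 91], [144, 111, 90], [148, 112, 95], [150, 114, 95], [146, 112, 93], [146, 112, 93], [146, 110, 93], [147, 111, 93], [144, 111, 90]]
420 [[163, 147, 138], [98, 87, 80], [83, 78, 72], [79, 72, 66], [81, 75, 69], [83, 73, 69], [85, 76, 71], [100, 94, 85], [107, 102, 95], [108, 104, 97]]
340 [[134, 85, 58], [136, 85, 60], [132, 85, 59], [132, 83, 59], [130, 82, 59], [130, 83, 59], [129, 83, 57], [135, 86, 60], [133, 86, 60], [134, 88, 62], [153, 117, 97], [177, 156, 140]]
460 [[134, 82, 54], [130, 80, 52], [131, 82, 54], [123, 77, 50], [127, 79, 53], [130, 77, 49], [136, 84, 57], [141, 87, 61], [144, 87, 57], [139, 85, 55], [144, 93, 66], [163, 133, 115]]
[ 0.6376  0.0324 -0.1897] [[-0.38, 0.28], [0.04, 0.28], [0.36, -0.59]]
[ 0.6308  0.0384 -0.1841] [[1.03, -0.54], [-0.63, -0.09], [-0.47, 1.04]]
[ 0.6328  0.0368 -0.1858] [[-2.78, 3.33], [-2.23, 2.99], [-2.36, 1.87], [-0.24, 1.82], [-1.63, 2.02], [-1.67, 2.58]]
```

Run:
```python
from station import manip
from h import *
from scipy.optimize import least_squares
T=manip.snapshot("top");W=manip.snapshot("wrist")
def edges(p):
    sat=cv2.cvtColor(p["img"],cv2.COLOR_RGB2HSV)[...,1].astype(float)
    return sat
s=edges(W)
rowedge=lambda r,a,b:[a+k for k in range(b-a) if (s[r,a+k]-90)*(s[r,a+k+1]-90)<0]
print("left",[(r,rowedge(r,305,345)[:2]) for r in (245,265,285,305,325,345,365,385)])
print("right",[(r,rowedge(r,455,490)[-2:]) for r in (242,255,270,285,300,315)])
col=lambda c,a,b:[a+k for k in range(b-a) if (s[a+k,c]-90)*(s[a+k+1,c]-90)<0]
print("front",[(c,col(c,225,250)[:1]) for c in (330,350,380,410,440,465)])
print("back",[(c,col(c,415,445)) for c in (324,327,370,400,420)])
print(manip.sense()["tcp_pos"].round(4))
```

```text
left [(245, [314]), (265, [314, 334]), (285, [313, 340]), (305, [313]), (325, [313]), (345, [313]), (365, [313]), (385, [313])]
right [(242, [464]), (255, [464]), (270, [462]), (285, [461]), (300, [459]), (315, [457])]
front [(330, [240]), (350, [240]), (380, [240]), (410, [240]), (440, [241]), (465, [242])]
back [(324, []), (327, []), (370, [428, 436]), (400, [430, 436]), (420, [417, 436])]
[0.4205 0.0015 0.2711]
```

Run:
```python
from station import manip
from h import *
from scipy.optimize import least_squares
T=manip.snapshot("top");W=manip.snapshot("wrist")
C=[(T,-155,75,8,184.2,231),(T,-155,-75,8,271.2,248.2),(T,80,-75,8,298.2,116.2)]
D=[(W,-155,75,8,465.5,241.5),(W,-155,-75,8,314,240.3),(W,80,-75,8,313.5,436)]
def f(v,C):
    c,s=np.cos(v[2]),np.sin(v[2]); o=[]
    for p,x,y,z,u,w in C:
        x,y,z=x/1e3,y/1e3,z/1e3
        o.append(proj(p,[v[0]+c*x-s*y,v[1]+s*x+c*y,z])[0]-[u,w])
    return np.hstack(o)
for K in(C,D,D[:2],C+D):
    r=least_squares(f,[.6,.1,0],args=(K,)); print(r.x.round(4),r.fun.reshape(-1,2).round(2).tolist())
```

```text
[ 0.6376  0.0324 -0.1897] [[-0.38, 0.28], [0.04, 0.28], [0.36, -0.59]]
[ 0.6351  0.0326 -0.1851] [[0.13, 0.18], [-0.23, 0.82], [0.12, -1.34]]
[ 0.6344  0.032  -0.1896] [[0.19, 0.02], [-0.19, -0.0]]
[ 0.6358  0.0325 -0.1862] [[-0.23, 1.55], [0.26, 1.24], [0.11, 0.23], [0.29, 1.0], [0.03, 1.47], [0.11, -0.87]]
```

Request:
servo_tool(
  commands=[-0.0248, -0.067, 0, 0, 0, 0, 1, -0.0248, -0.067, 0, 0, 0, 0, 1, -0.0248, -0.067, 0, 0, 0, 0, 1, -0.0248, -0.067, 0, 0, 0, 0, 1, -0.0248, -0.067, 0, 0, 0, 0, 1, -0.0248, -0.067, 0, 0, 0, 0, 1, -0.0248, -0.067, 0, 0, 0, 0, 1, -0.0248, -0.067, 0, 0, 0, 0, 1, -0.0248, -0.067, 0, 0, 0, 0, 1, -0.0248, -0.067, 0, 0, 0, 0, 1, 0, 0, 0, 0, 0, 0, 1, 0, 0, 0, 0, 0, 0, 1],
)

```text
t: 3.53
tcp_pos: [0.4826, -0.352, 0.2706]
tool_rot: [0.092, 0.996, 0.0, -0.0]
force: [-0.1, 0.3, -0.0]
finger_gap: 0.999
gripper_force: 0.0
```

Run:
```python
from station import manip
from h import *
from scipy.optimize import least_squares
manip.snapshot("wrist")
p=manip.snapshot("wrist"); cv2.imwrite("pics/w1.png",p["img"][:,:,::-1]); s=manip.sense(); print(s["q"].round(3),s["tcp_pos"].round(4),s["tool_rot"].round(3))
print("tcp px",proj(p,s["tcp_pos"]),"expect",capcent(p,.494,-.354))
c,st=redcent(p,capcent(p,.494,-.354),60);print(c,st)
r=least_squares(lambda v:capcent(p,*v)-c,[.494,-.354]);print(r.x.round(4))
```

```text
[-0.815  0.446  1.461  0.     1.236 -2.204] [ 0.4821 -0.3496  0.2708] [ 0.091  0.996  0.001 -0.001]
tcp px [[322.99922952 328.16804174]] expect [317.38241051 241.85228526]
[314.52681764 244.7443385 ] [ 291  215   48   54 1678]
[ 0.4957 -0.3563]
```

View pics/w1.png

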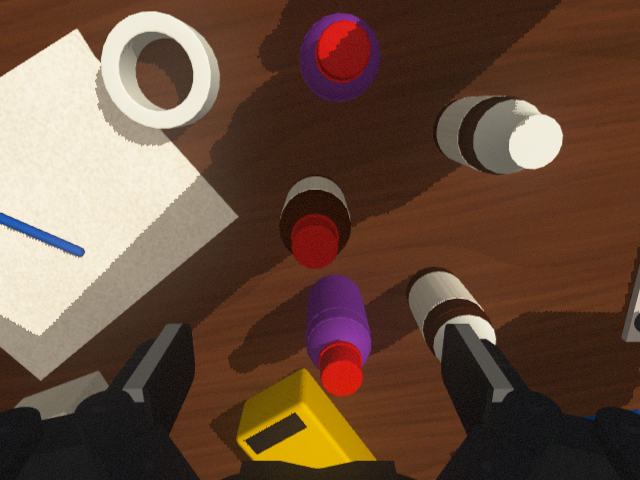

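Wrist view: the amber bottle's cap is at (315,244), which gives (0.4955, -0.356) and agrees with the top camera. The purple look-alikes are at (340,55) and (340,365), and the fingers at left and right clear them. I'll descend onto the cap.

Request:
servo_tool(
  commands=[-0.0144, -0.0034, 0, 0, 0, 0, 1, -0.0144, -0.0034, 0, 0, 0, 0, 1, 0, 0, 0.05, 0, 0, 0, 1, 0, 0, 0.05, 0, 0, 0, 1, 0, 0, 0.05, 0, 0, 0, 1, 0, 0, 0.05, 0, 0, 0, 1, 0, 0, 0.05, 0, 0, 0, 1, 0, 0, 0.0227, 0, 0, 0, 1, 0, 0, 0.0227, 0, 0, 0, 1, 0, 0, 0.0227, 0, 0, 0, 1, 0, 0, 0, 0, 0, 0, 1, 0, 0, 0, 0, 0, 0, 1],
  force=40,
)

```text
t: 4.63
tcp_pos: [0.496, -0.3577, 0.1125]
tool_rot: [0.092, 0.996, -0.0, 0.0]
force: [0.1, 0.7, 0.7]
finger_gap: 0.998
gripper_force: 0.0
```

Request:
servo_tool(
  commands=[0, 0, 0, 0, 0, 0, -1, 0, 0, 0, 0, 0, 0, -1, 0, 0, 0, 0, 0, 0, -1, 0, 0, 0, 0, 0, 0, -1, 0, 0, 0, 0, 0, 0, -1, 0, 0, 0, 0, 0, 0, -1, 0, 0, 0, 0, 0, 0, -1, 0, 0, 0, 0, 0, 0, -1, 0, 0, 0, 0, 0, 0, -1, 0, 0, 0, 0, 0, 0, -1],
  force=40,
)

```text
t: 5.47
tcp_pos: [0.4961, -0.3575, 0.113]
tool_rot: [0.092, 0.996, -0.0, 0.0]
force: [0.6, 1.5, 5.9]
finger_gap: 0.362
gripper_force: 39.4
```

Request:
servo_tool(
  commands=[0, 0, -0.02, 0, 0, 0, -1, 0, 0, -0.05, 0, 0, 0, -1, 0, 0, -0.07, 0, 0, 0, -1, 0, 0, -0.07, 0, 0, 0, -1, 0, 0, -0.07, 0, 0, 0, -1, 0.016, 0, -0.07, 0, 0, 0, -1, 0.016, 0, -0.05, 0, 0, 0, -1, 0.016, 0.02, 0, 0, 0, 0, -1, 0, 0.04, 0, 0, 0, 0, -1, 0, 0.06, 0, 0, 0, 0, -1, 0, 0.06, 0, 0, 0, 0, -1, 0, 0.06, 0, 0, 0, 0, -1],
)

```text
t: 6.47
tcp_pos: [0.493, -0.2341, 0.3116]
tool_rot: [0.092, 0.996, 0.0, -0.001]
force: [1.0, 0.4, -3.5]
finger_gap: 0.359
gripper_force: 40.5
```

Request:
servo_tool(
  commands=[0, 0.07, 0, 0, 0, 0, -1, 0, 0.07, 0, 0, 0, 0, -1, 0, 0.07, 0, 0, 0, 0, -1, 0, 0.07, 0, 0, 0, 0, -1, 0, 0.07, 0, 0, 0, 0, -1, 0, 0.07, 0, 0, 0, 0, -1, 0, 0.07, 0, 0, 0, 0, -1, 0, 0.05, 0, 0, 0, 0, -1, 0, 0.03, 0, 0, 0, 0, -1, 0, 0.008, 0, 0, 0, 0, -1, 0, 0, 0, 0, 0, 0, -1, 0, 0, 0, 0, 0, 0, -1],
)

```text
t: 7.47
tcp_pos: [0.5463, 0.0482, 0.3118]
tool_rot: [0.092, 0.996, -0.001, -0.001]
force: [0.6, -0.6, -3.6]
finger_gap: 0.361
gripper_force: 40.7
```

Run:
```python
from station import manip
from h import *
for n in("top","wrist","scene"):
    p=manip.snapshot(n)
    if n=="top":a=p["img"]
    if n=="scene":b=p["img"]
cv2.imwrite("pics/carry.png",cv2.resize(np.hstack([a[30:330,130:480],b[100:400,250:600]]),(800,343))[:,:,::-1])
s=manip.sense(); x=s["tcp_pos"]; print(x.round(4),s["tool_rot"].round(4),s["finger_gap"],s["force"].round(2),s["ft_torque"].round(3))
d=x[:2]-[.636,.0325];c,sn=np.cos(-.186),np.sin(-.186);print("lane",c*d[0]+sn*d[1],-sn*d[0]+c*d[1])
```

```text
[0.5466 0.0476 0.3121] [ 9.260e-02  9.957e-01 -3.000e-04 -3.000e-04] 0.3627317020215245 [ 0.11 -0.1  -3.17] [-0.026 -0.05  -0.028]
lane -0.09066323768288173 -0.0017397475151756017
```

View pics/carry.png

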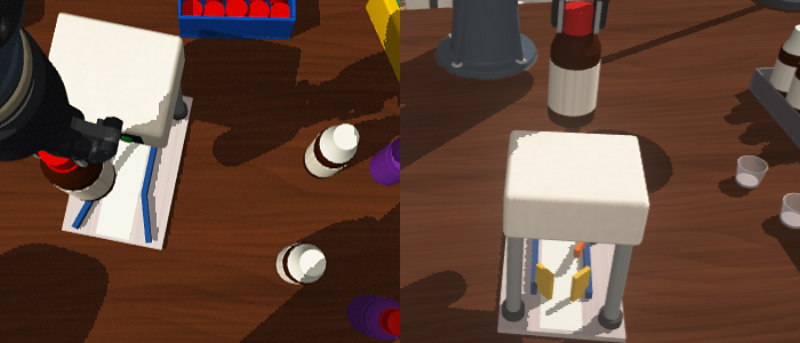

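Request:
servo_tool(
  commands=[0, 0.0034, 0.04, 0, 0, 0, -1, 0, 0, 0.06, 0, 0, 0, -1, 0, 0, 0.06, 0, 0, 0, -1, 0, 0, 0.06, 0, 0, 0, -1, 0, 0, 0.06, 0, 0, 0, -1, 0, 0, 0.04, 0, 0, 0, -1, 0, 0, 0.025, 0, 0, 0, -1, 0, 0, 0.015, 0, 0, 0, -1, 0, 0, 0.008, 0, 0, 0, -1, 0, 0, 0.006, 0, 0, 0, -1, 0, 0, 0, 0, 0, 0, -1, 0, 0, 0, 0, 0, 0, -1],
)

```text
t: 8.62
tcp_pos: [0.5479, 0.0503, 0.1261]
tool_rot: [0.092, 0.996, -0.0, 0.001]
force: [0.4, -0.6, -3.7]
finger_gap: 0.36
gripper_force: 40.6
```

Request:
servo_tool(
  commands=[0, 0, 0.002, 0, 0, 0, -1, 0, 0, 0.002, 0, 0, 0, -1, 0, 0, 0.002, 0, 0, 0, -1, 0, 0, 0, 0, 0, 0, -1],
)

```text
t: 8.95
tcp_pos: [0.5471, 0.0506, 0.1224]
tool_rot: [0.092, 0.996, -0.0, 0.0]
force: [-0.2, -0.0, -3.8]
finger_gap: 0.361
gripper_force: 40.6
```

Request:
servo_tool(
  commands=[0, 0, 0.002, 0, 0, 0, -1, 0, 0, 0.001, 0, 0, 0, -1, 0, 0, 0, 0, 0, 0, -1],
)

```text
t: 9.2
tcp_pos: [0.5474, 0.0506, 0.1211]
tool_rot: [0.092, 0.996, 0.0, 0.0]
force: [-0.6, 0.3, -2.1]
finger_gap: 0.359
gripper_force: 41.0
```

Request:
servo_tool(
  commands=[0, 0, 0.001, 0, 0, 0, -1, 0, 0, 0, 0, 0, 0, 0.3, 0, 0, 0, 0, 0, 0, 0.3, 0, 0, 0, 0, 0, 0, 0.3, 0, 0, 0, 0, 0, 0, 0.3, 0, 0, 0, 0, 0, 0, 0.3, 0, 0, 0, 0, 0, 0, 0.3],
)

```text
t: 9.78
tcp_pos: [0.5471, 0.0505, 0.1202]
tool_rot: [0.092, 0.996, -0.0, -0.0]
force: [-0.2, 0.0, 0.3]
finger_gap: 0.647
gripper_force: 0.0
```

Run:
```python
from station import manip
s=manip.sense(); print({k:s[k].round(3) for k in("q","tcp_pos","force","finger_gap")})
```

```text
Traceback (most recent call last):
AttributeError: 'float' object has no attribute 'round'
```

Request:
servo_tool(
  commands=[0, 0, -0.02, 0, 0, 0, 0.3, 0, 0, -0.05, 0, 0, 0, 0.3, 0, 0, -0.06, 0, 0, 0, 0.3, 0, 0, -0.04, 0, 0, 0, 0.3, 0.04, 0, 0, 0, 0, 0, -1, 0.04, 0, 0, 0, 0, 0, -1, 0.03, 0, 0, 0, 0, 0, -1, 0, 0, 0, 0, -0.0139, 0, -1, 0, 0, 0, 0, -0.0139, 0, -1, 0, 0, 0, 0, -0.0139, 0, -1, 0, 0, 0, 0, 0, 0, -1, 0, 0, 0, 0, 0, 0, -1],
)

```text
t: 10.78
tcp_pos: [0.4921, 0.0609, 0.2057]
tool_rot: [0.091, 0.987, -0.012, 0.129]
force: [1.7, -0.0, -0.3]
finger_gap: 0.003
gripper_force: 0.0
```

```bash
cat >> h.py <<'E'
SX,SY,SA=.636,.0325,-.186
def lane(x):
    c,s=np.cos(SA),np.sin(SA); d=np.array(x[:2])-[SX,SY]; return np.array([c*d[0]+s*d[1],-s*d[0]+c*d[1]])
E
python3 - <<'E'
from station import manip
from h import *
from scipy.spatial.transform import Rotation as R
from scipy.optimize import least_squares
T=manip.snapshot("top");W=manip.snapshot("wrist");S=manip.snapshot("scene")
s=manip.sense(); Z=R.from_quat(s["tool_rot"]).as_matrix()
print(s["t"],s["q"].round(3),s["tcp_pos"].round(4),"lane",lane(s["tcp_pos"]).round(4),"axes",Z.round(3).tolist())
e=capcent(W,.5475,.05,.008);print(e)
try:
    c,st=redcent(W,e,80);print(c,st);r=least_squares(lambda v:capcent(W,*v,.008)-c,[.547,.05]);print(r.x,lane(r.x))
except Exception as x: print(x)
cv2.imwrite("pics/placed.png",cv2.resize(np.hstack([T["img"][30:330,130:430],W["img"][:,:480][::2,::2].repeat(1,0) if 0 else cv2.resize(W["img"],(400,300))]),(800,343))[:,:,::-1])
E
```

```text
10.9333 [-0.088  0.32   1.952 -0.043  0.608 -1.443] [0.495  0.0603 0.2061] lane [-0.1437  0.0012] axes [[-0.949, 0.183, 0.256], [0.177, 0.983, -0.047], [-0.261, 0.0, -0.965]]
[318.84567327 309.87999542]
[330.21814093 291.61469265] [ 296  270   55   49 1334]
[0.5352531  0.05872644] [-0.10385924  0.00714302]
```

View pics/placed.png

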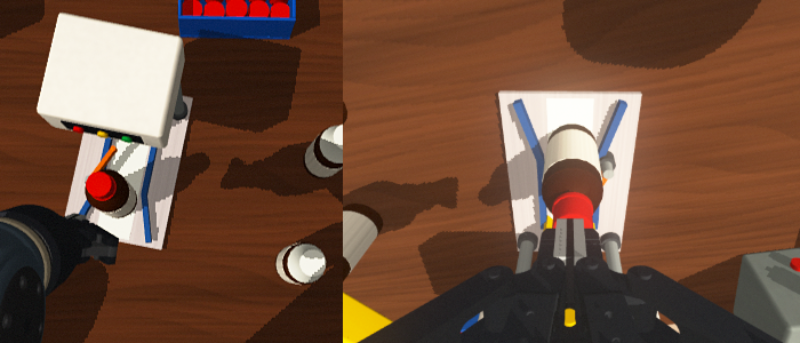

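The bottle stands upright in the lane with its cap at top-crop (100,185). The fingers are behind it, closed and tilted 15°. I'll lower behind the bottle.

Request:
servo_tool(
  commands=[0.008, 0, 0.03, 0, 0, 0, -1, 0.0135, 0, 0.05, 0, 0, 0, -1, 0.0135, 0, 0.05, 0, 0, 0, -1, 0.0135, 0, 0.05, 0, 0, 0, -1, 0.0135, 0, 0.05, 0, 0, 0, -1, 0.0135, 0, 0.05, 0, 0, 0, -1, 0.008, 0, 0.03, 0, 0, 0, -1, 0.0055, 0, 0.02, 0, 0, 0, -1, 0, 0, 0, 0, 0, 0, -1, 0, 0, 0, 0, 0, 0, -1],
  force=60,
)

```text
t: 11.77
tcp_pos: [0.4939, 0.0603, 0.0336]
tool_rot: [0.091, 0.987, -0.012, 0.13]
force: [0.8, -0.5, 0.9]
finger_gap: 0.002
gripper_force: 0.0
```

Run:
```python
from station import manip
from h import *
from scipy.spatial.transform import Rotation as R
from scipy.optimize import least_squares
T=manip.snapshot("top")
s=manip.sense(); Z=R.from_quat(s["tool_rot"]).as_matrix()
print(s["t"],s["q"].round(3),s["tcp_pos"].round(4),"lane",lane(s["tcp_pos"]).round(4),"z",Z[:,2].round(3).tolist())
c,st=redcent(T,capcent(T,.547,.05,.008),30);print(c,st);r=least_squares(lambda v:capcent(T,*v,.008)-c,[.547,.05]);print(r.x,lane(r.x))
```

```text
11.8167 [-0.088  0.691  2.08  -0.227  0.111 -1.253] [0.494  0.0603 0.0343] lane [-0.1447  0.0011] z [0.255, -0.048, -0.966]
[216.875803   192.09850107] [205 180  27  26 467]
[0.5458089 0.0545126] [-0.09270624  0.00495394]
```

q5 is close to its lower limit of 0, so I'll fit the arm's kinematics to find which tilt is reachable near the nest.

```bash
cat > kin.py <<'E'
import numpy as np
from scipy.spatial.transform import Rotation as R
from scipy.optimize import least_squares
from station import manip
Y=lambda a:R.from_euler("y",a).as_matrix(); Zr=lambda a:R.from_euler("z",a).as_matrix()
def fk(q,P):
    d,h,a1,a2,e,L=P; A=Zr(q[0]); B=Y(q[1]+q[2])
    w=np.array([0,d,h])+Y(q[1])@[0,0,a1]+B@[e,0,a2]; M=B@Zr(q[3])@Y(q[4])
    return A@(w+M@[0,0,L]), A@M[:,2]
s=manip.sense()
D=[([1.002,.527,1.433,0,1.181],[.237,.578,.231]),([-.272,.194,1.858,0,1.086],[.4234,-.003,.272]),([-.815,.446,1.461,0,1.236],[.4821,-.3496,.2708]),
([-.088,.32,1.952,-.043,.608],[.495,.0603,.2061]),([-.088,.691,2.08,-.227,.111],[.494,.0603,.0343])]
r=least_squares(lambda P:np.hstack([fk(q,P)[0]-p for q,p in D]),[.11,.2,.5,.35,0,.3]); P=r.x
def ik(pos,th,yaw,q0=(-.1,.8,1.9,0,.15)):
    z=np.array([np.sin(th)*np.cos(yaw),np.sin(th)*np.sin(yaw),-np.cos(th)])
    lo=[-3,-.75,.22,-1.43,0.0];hi=[3,2.2,2.44,1.43,2.65]
    r=least_squares(lambda q:np.hstack([fk(q,P)[0]-pos,(fk(q,P)[1]-z)*.3]),q0,bounds=(lo,hi)); return r.x,r.fun
E
python3 - <<'E'
from kin import *
from h import *
print(P.round(4),abs(r.fun).max())
c,s=np.cos(SA),np.sin(SA)
for lx in(-.12,-.08,-.04):
  p=[SX+c*lx,SY+s*lx]
  for z in(.035,.045,.055):
    for th in(15,18,20,22,25):
      q1=np.arctan2(p[1],p[0])-np.arcsin(P[0]/np.hypot(*p))
      q,f=ik([*p,z],np.radians(th),q1); q2,f2=ik([*p,z],np.radians(th),SA,q)
      print(lx,z,th,"planar q",q.round(2),"err mm",round(abs(f).max()*1e3,2),"| lane yaw q4,q5",q2[3:].round(2),round(abs(f2).max()*1e3,2))
E
```

```text
[0.1111 0.2776 0.5873 0.392  0.1147 0.2991] 0.00048456235375612944
-0.12 0.035 15 planar q [-0.11  0.7   2.03 -0.    0.16] err mm 0.0 | lane yaw q4,q5 [-0.14  0.17] 0.0
-0.12 0.035 18 planar q [-0.11  0.7   2.06 -0.    0.06] err mm 0.0 | lane yaw q4,q5 [-0.4   0.07] 0.0
-0.12 0.035 20 planar q [-0.11  0.71  2.09 -1.43  0.  ] err mm 0.45 | lane yaw q4,q5 [-1.43  0.03] 0.16
-0.12 0.035 22 planar q [-0.11  0.7   2.08 -1.43  0.  ] err mm 7.86 | lane yaw q4,q5 [-1.43  0.04] 7.57
-0.12 0.035 25 planar q [-0.11  0.69  2.08 -1.43  0.  ] err mm 18.77 | lane yaw q4,q5 [-1.43  0.05] 18.46
-0.12 0.045 15 planar q [-0.11  0.67  2.02 -0.    0.18] err mm 0.0 | lane yaw q4,q5 [-0.12  0.19] 0.0
-0.12 0.045 18 planar q [-0.11  0.68  2.06 -0.    0.09] err mm 0.0 | lane yaw q4,q5 [-0.3  0.1] 0.0
-0.12 0.045 20 planar q [-0.11  0.68  2.09 -0.    0.02] err mm 0.0 | lane yaw q4,q5 [-0.83  0.04] 0.0
-0.12 0.045 22 planar q [-0.11  0.68  2.09 -1.43  0.  ] err mm 4.84 | lane yaw q4,q5 [-1.43  0.04] 4.55
-0.12 0.045 25 planar q [-0.11  0.67  2.09 -1.43  0.  ] err mm 15.71 | lane yaw q4,q5 [-1.43  0.05] 15.42
-
[... 2880 characters left out ...]
2 planar q [-0.12  0.72  1.92 -0.    0.12] err mm 0.0 | lane yaw q4,q5 [-0.23  0.13] 0.0
-0.04 0.045 25 planar q [-0.12  0.72  1.96 -0.    0.03] err mm 0.0 | lane yaw q4,q5 [-0.82  0.05] 0.0
-0.04 0.055 15 planar q [-0.12  0.69  1.83  0.    0.36] err mm 0.0 | lane yaw q4,q5 [-0.06  0.36] 0.0
-0.04 0.055 18 planar q [-0.12  0.69  1.87 -0.    0.27] err mm 0.0 | lane yaw q4,q5 [-0.09  0.27] 0.0
-0.04 0.055 20 planar q [-0.12  0.69  1.89 -0.    0.21] err mm 0.0 | lane yaw q4,q5 [-0.13  0.21] 0.0
-0.04 0.055 22 planar q [-0.12  0.7   1.92 -0.    0.15] err mm 0.0 | lane yaw q4,q5 [-0.2   0.15] 0.0
-0.04 0.055 25 planar q [-0.12  0.7   1.95 -0.    0.05] err mm 0.0 | lane yaw q4,q5 [-0.56  0.07] 0.0
```

The fit is good to 0.5 mm. At the nest the arm can reach about 22° of tilt, which just clears the head. I'll turn the tool into the arm plane and push slowly.

Request:
servo_tool(
  commands=[0, 0, 0, -0.0025, 0, -0.0092, -1, -0.0077, -0.0005, 0.0021, 0, 0, 0, -1, -0.0077, -0.0005, 0.0021, 0, 0, 0, -1, -0.0077, -0.0005, 0.0021, 0, 0, 0, -1, -0.0077, -0.0005, 0.0021, 0, 0, 0, -1, -0.0077, -0.0005, 0.0021, 0, 0, 0, -1, -0.0077, -0.0005, 0.0021, 0, 0, 0, -1, -0.0077, -0.0005, 0.0021, 0, 0, 0, -1, -0.0077, -0.0005, 0.0021, 0, 0, 0, -1, -0.0077, -0.0005, 0.0021, 0, 0, 0, -1, 0, 0, 0, 0, 0, 0, -1],
)

```text
t: 12.73
tcp_pos: [0.5297, 0.0532, 0.0343]
tool_rot: [0.068, 0.989, -0.009, 0.131]
force: [-0.5, -0.1, -0.6]
finger_gap: -0.001
gripper_force: 0.7
```

```bash
cat > st.py <<'E'
from station import manip
from h import *
from scipy.spatial.transform import Rotation as R
from scipy.optimize import least_squares
T=manip.snapshot("top")
s=manip.sense(); Z=R.from_quat(s["tool_rot"]).as_matrix()[:,2]
l=lane(s["tcp_pos"]);print(round(s["t"],2),s["q"].round(3),"z",s["tcp_pos"][2].round(4),"lane",l.round(4),"tilt",np.degrees(np.arccos(-Z[2])).round(1),"yaw",np.arctan2(Z[1],Z[0]).round(3),"F",s["force"].round(1))
a=SX+np.cos(SA)*(l[0]+.039),SY+np.sin(SA)*(l[0]+.039)
try:
    c,st=redcent(T,capcent(T,*a,.008),30);r=least_squares(lambda v:capcent(T,*v,.008)-c,a);print(st,"bottle",lane(r.x).round(4))
except Exception as e: print(e)
E
python3 st.py
```

```text
12.78 [-0.105  0.701  1.999 -0.045  0.178 -1.496] z 0.0343 lane [-0.1086  0.0008] tilt 15.1 yaw -0.136 F [ 0.1  0.2 -0.3]
[209 165  26  26 452] bottle [-0.0704  0.0047]
```

Request:
servo_tool(
  commands=[0, 0, 0, 0, -0.0049, 0, -1, 0, 0, 0, 0, -0.0049, 0, -1, 0, 0, 0, 0, -0.0049, 0, -1, 0, 0, 0, 0, -0.0049, 0, -1, -0.0074, -0.0005, 0.003, 0, 0, 0, -1, -0.0074, -0.0005, 0.003, 0, 0, 0, -1, -0.0074, -0.0005, 0.003, 0, 0, 0, -1, -0.0074, -0.0005, 0.003, 0, 0, 0, -1, -0.0074, -0.0005, 0.003, 0, 0, 0, -1, -0.0074, -0.0005, 0.003, 0, 0, 0, -1, 0, 0, 0, 0, 0, 0, -1],
)

```text
t: 13.7
tcp_pos: [0.5533, 0.046, 0.0362]
tool_rot: [0.068, 0.982, -0.012, 0.176]
force: [-3.2, -0.2, 0.4]
finger_gap: -0.001
gripper_force: 1.9
```

```bash
python3 st.py
```

```text
13.75 [-0.114  0.714  2.006 -0.112  0.066 -1.437] z 0.0362 lane [-0.0839 -0.002 ] tilt 20.4 yaw -0.136 F [-4.1 -1.7  0.5]
[213 151  26  24 430] bottle [-0.0477  0.0031]
```

Request:
servo_tool(
  commands=[-0.0056, -0.0001, 0.0021, 0, 0, 0, -1, -0.0056, -0.0001, 0.0021, 0, 0, 0, -1, -0.0056, -0.0001, 0.0021, 0, 0, 0, -1, -0.0056, -0.0001, 0.0021, 0, 0, 0, -1, -0.0056, -0.0001, 0.0021, 0, 0, 0, -1, 0, 0, 0, 0, 0, 0, -1],
)

```text
t: 14.25
tcp_pos: [0.5696, 0.0437, 0.0365]
tool_rot: [0.067, 0.982, -0.012, 0.178]
force: [-3.0, -0.7, -0.0]
finger_gap: 0.002
gripper_force: 1.7
```

```bash
python3 st.py
python3 - <<'E'
from station import manip
import cv2,numpy as np
w=manip.snapshot("wrist")["img"];s=manip.snapshot("scene")["img"]
cv2.imwrite("pics/push.png",np.hstack([cv2.resize(w,(440,330)),cv2.resize(s[180:400,310:550],(360,330))])[:,:,::-1])
E
```

```text
14.3 [-0.115  0.719  1.968 -0.072  0.096 -1.479] z 0.0365 lane [-0.0674 -0.0013] tilt 20.5 yaw -0.135 F [-2.9 -0.9 -1. ]
[216 150  25  14 176] bottle [-0.0397  0.0017]
```

View pics/push.png

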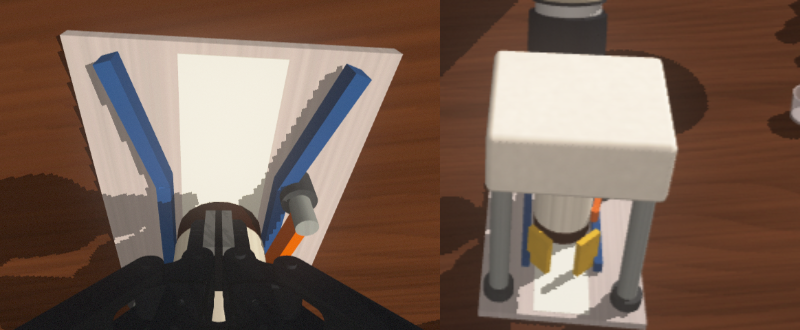

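The bottle is upright between the rails, passing under the head beside the orange jaw at wrist crop (290,245). Force is only about 3 N, so I'll continue gently with a bit more tilt.

Request:
servo_tool(
  commands=[-0.0056, 0.0001, 0.0022, 0, -0.002, 0, -1, -0.0056, 0.0001, 0.0022, 0, -0.002, 0, -1, -0.0056, 0.0001, 0.0022, 0, -0.001, 0, -1, -0.0056, 0.0001, 0.0022, 0, -0.001, 0, -1, -0.0028, 0.0001, 0.0011, 0, 0, 0, -1, 0, 0, 0, 0, 0, 0, -1],
)

```text
t: 14.9
tcp_pos: [0.5833, 0.0423, 0.0368]
tool_rot: [0.067, 0.978, -0.013, 0.197]
force: [-2.6, -0.2, -0.4]
finger_gap: -0.005
gripper_force: 0.9
```

```bash
python3 st.py
```

```text
14.95 [-0.115  0.729  1.961 -0.139  0.055 -1.411] z 0.0369 lane [-0.0536 -0.0001] tilt 22.7 yaw -0.134 F [-1.2 -0.3 -1.6]
min() iterable argument is empty
```

Request:
servo_tool(
  commands=[-0.0028, 0, 0.0013, 0, 0, 0, -1, -0.0028, 0, 0.0013, 0, 0, 0, -1, -0.0028, 0, 0.0013, 0, 0, 0, -1, -0.0028, 0, 0.0013, 0, 0, 0, -1, -0.0028, 0, 0.0013, 0, 0, 0, -1, 0, 0, 0, 0, 0, 0, -1],
)

```text
t: 15.45
tcp_pos: [0.5901, 0.0416, 0.0365]
tool_rot: [0.067, 0.978, -0.013, 0.196]
force: [-4.0, 1.8, 0.5]
finger_gap: -0.001
gripper_force: 2.1
```

Request:
servo_tool(
  commands=[-0.0028, 0, 0.0013, 0, 0, 0, -1, -0.0028, 0, 0.0013, 0, 0, 0, -1, 0, 0, 0, 0, 0, 0, -1],
)

```text
t: 15.7
tcp_pos: [0.5934, 0.0411, 0.0364]
tool_rot: [0.067, 0.978, -0.013, 0.196]
force: [-3.7, 2.3, 1.7]
finger_gap: -0.001
gripper_force: 1.9
```

```bash
python3 st.py
```

```text
15.75 [-0.115  0.734  1.935 -0.099  0.077 -1.452] z 0.0364 lane [-0.0435  0.0005] tilt 22.7 yaw -0.134 F [-2.4  3.2  1.4]
min() iterable argument is empty
```

Request:
servo_tool(
  commands=[-0.0019, 0, 0.0008, 0, 0, 0, -1, -0.0019, 0, 0.0008, 0, 0, 0, -1, 0, 0, 0, 0, 0, 0, -1],
)

```text
t: 16.0
tcp_pos: [0.5954, 0.0406, 0.0363]
tool_rot: [0.067, 0.978, -0.013, 0.196]
force: [-3.2, 2.0, 1.3]
finger_gap: 0.002
gripper_force: 1.9
```

Request:
servo_tool(
  commands=[-0.0019, 0, 0.0008, 0, 0, 0, -1, -0.0019, 0, 0.0008, 0, 0, 0, -1, 0, 0, 0, 0, 0, 0, -1],
)

```text
t: 16.25
tcp_pos: [0.5978, 0.0401, 0.0363]
tool_rot: [0.067, 0.978, -0.013, 0.196]
force: [-3.2, 2.5, 0.0]
finger_gap: 0.004
gripper_force: 1.5
```

Request:
servo_tool(
  commands=[-0.0019, 0, 0.0008, 0, 0, 0, -1, -0.0019, 0, 0.0008, 0, 0, 0, -1, 0, 0, 0, 0, 0, 0, -1],
)

```text
t: 16.5
tcp_pos: [0.5995, 0.0398, 0.0361]
tool_rot: [0.067, 0.978, -0.013, 0.196]
force: [-1.6, 1.6, 0.0]
finger_gap: 0.004
gripper_force: 1.1
```

```bash
python3 st.py
python3 - <<'E'
from station import manip
import cv2,numpy as np
w=manip.snapshot("wrist")["img"];s=manip.snapshot("scene")["img"];t=manip.snapshot("top")["img"]
cv2.imwrite("pics/push2.png",np.hstack([cv2.resize(w[240:,120:520],(400,240)),cv2.resize(s[180:400,310:550],(400,367))[127:]])[:,:,::-1])
E
```

```text
16.55 [-0.116  0.737  1.92  -0.084  0.089 -1.468] z 0.0361 lane [-0.0372  0.0004] tilt 22.7 yaw -0.135 F [-1.9  1.7 -0.3]
min() iterable argument is empty
```

View pics/push2.png

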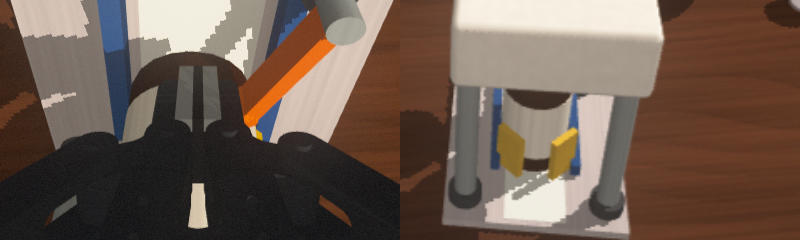

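Request:
servo_tool(
  commands=[-0.0019, 0, 0.0008, 0, 0, 0, -1, 0, 0, 0, 0, 0, 0, -1],
)

```text
t: 16.87
tcp_pos: [0.5998, 0.0398, 0.0359]
tool_rot: [0.067, 0.978, -0.013, 0.195]
force: [-3.0, 1.7, -1.1]
finger_gap: -0.0
gripper_force: 1.5
```

Request:
servo_tool(
  commands=[-0.0019, 0, 0.0008, 0, 0, 0, -1, 0, 0, 0, 0, 0, 0, -1],
)

```text
t: 17.03
tcp_pos: [0.5999, 0.0398, 0.0357]
tool_rot: [0.067, 0.979, -0.013, 0.194]
force: [-5.0, 2.4, 0.6]
finger_gap: -0.001
gripper_force: 2.4
```

Request:
servo_tool(
  commands=[-0.0019, 0, 0.0008, 0, 0, 0, -1, -0.0019, 0, 0.0008, 0, 0, 0, -1, 0, 0, 0, 0, 0, 0, -1],
)

```text
t: 17.28
tcp_pos: [0.6002, 0.0399, 0.0355]
tool_rot: [0.067, 0.979, -0.013, 0.193]
force: [-8.4, 2.0, 4.4]
finger_gap: -0.001
gripper_force: 4.2
```

```bash
python3 st.py; python3 -c "
from station import manip;print(manip.sense()['ft_torque'].round(3))"
```

```text
17.33 [-0.115  0.738  1.914 -0.076  0.101 -1.476] z 0.0355 lane [-0.0366  0.0006] tilt 22.3 yaw -0.136 F [-7.7  2.5  4.9]
min() iterable argument is empty
[0.301 1.086 0.008]
```

Request:
servo_tool(
  commands=[-0.0019, 0, 0.0008, 0, 0, 0, -1, -0.0019, 0, 0.0008, 0, 0, 0, -1, 0, 0, 0, 0, 0, 0, -1],
)

```text
t: 17.58
tcp_pos: [0.6005, 0.0399, 0.0351]
tool_rot: [0.067, 0.979, -0.013, 0.191]
force: [-11.6, 3.4, 6.0]
finger_gap: -0.001
gripper_force: 5.7
```

Request:
servo_tool(
  commands=[0.0056, 0, -0.0022, 0, 0, 0, -1, 0.0111, 0, -0.0045, 0, 0, 0, -1, 0.02, 0, -0.0085, 0, 0, 0, -1, 0.03, 0, -0.0125, 0, 0, 0, -1, 0.03, 0, -0.0125, 0, 0, 0, -1, 0.03, 0, -0.0125, 0, 0.006, 0, -1, 0.03, 0, -0.0115, 0, 0.006, 0, -1, 0, 0, 0, 0, 0.006, 0, -1],
)

```text
t: 18.25
tcp_pos: [0.5281, 0.0478, 0.0373]
tool_rot: [0.068, 0.987, -0.009, 0.146]
force: [-0.1, -0.1, 0.4]
finger_gap: 0.002
gripper_force: 0.0
```

```bash
python3 st.py
python3 - <<'E'
from station import manip
import cv2,numpy as np
from h import *
W=manip.snapshot("wrist");S=manip.snapshot("scene");w,s=W["img"],S["img"]
cv2.imwrite("pics/end.png",np.hstack([cv2.resize(w,(440,330)),cv2.resize(s[240:400,330:490],(360,330))])[:,:,::-1])
E
```

```text
18.3 [-0.12   0.695  2.018 -0.019  0.127 -1.535] z 0.0386 lane [-0.104  -0.0048] tilt 17.3 yaw -0.128 F [2.3 0.2 0.6]
min() iterable argument is empty
```

View pics/end.png

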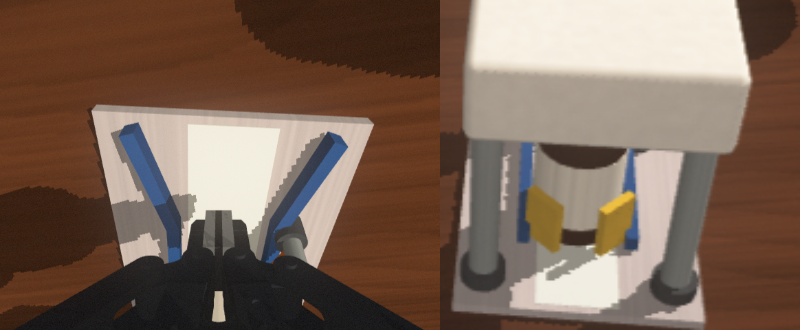

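Request:
servo_tool(
  commands=[-0.012, 0, -0.04, 0, 0, 0, -1, -0.018, 0, -0.06, 0, 0, 0, -1, -0.022, 0, -0.07, 0, 0, 0, -1, -0.022, 0, -0.07, 0, 0, 0, -1, -0.022, 0, -0.07, 0, 0, 0, -1, -0.022, 0, -0.07, 0, 0, 0, -1, -0.01, 0, -0.03, 0, 0, 0, -1, 0, 0.03, 0, 0, 0, 0, -1, 0, 0.06, 0, 0, 0, 0, -1, 0, 0.07, 0, 0, 0, 0, -1, 0, 0.07, 0, 0, 0, 0, -1, 0, 0.07, 0, 0, 0, 0, -1],
)

```text
t: 19.4
tcp_pos: [0.553, 0.1965, 0.253]
tool_rot: [0.068, 0.986, -0.009, 0.15]
force: [1.3, -0.7, -0.9]
finger_gap: 0.003
gripper_force: 0.0
```

Request:
servo_tool(
  commands=[0, 0.07, 0, 0, 0, 0, -1, 0, 0.07, 0, 0, 0, 0, -1, 0, 0.07, 0, 0, 0, 0, -1, 0, 0.05, 0, 0, 0, 0, -1, 0, 0.02, 0, 0, 0, 0, -1, 0, 0, 0, 0, 0, 0, -1, 0, 0, 0, 0, 0, 0, -1],
)

```text
t: 19.98
tcp_pos: [0.5709, 0.3337, 0.2524]
tool_rot: [0.067, 0.987, -0.01, 0.148]
force: [0.0, 0.2, -0.3]
finger_gap: 0.001
gripper_force: 0.0
```

Run:
```python
from station import manip
from h import *
T=manip.snapshot("top");S=manip.snapshot("scene")
t0=cv2.imread("pics/top0.png")[:,:,::-1]; s0=cv2.imread("pics/scene0.png")[:,:,::-1]
def org(i):
    h=cv2.cvtColor(np.ascontiguousarray(i),cv2.COLOR_RGB2HSV); m=(h[...,0]>5)&(h[...,0]<14)&(h[...,1]>215)&(h[...,2]>120)
    m[:, :195]=0;m[:,245:]=0;m[:150]=0;m[200:]=0; ys,xs=np.nonzero(m); return len(xs),xs.mean(),ys.mean(),np.polyfit(ys,xs,1)
print("jaw before",org(t0),"now",org(T["img"]))
b=ray(S,(391.3,358.8),.008);print("far base point lane",lane(b))
for y in (0,.02,-.02): 
  a=lane(ray(S,(391.3,350),.02))
i=np.vstack([np.hstack([cv2.resize(t0[90:250,170:300],(325,400)),cv2.resize(T["img"][90:250,170:300],(325,400))])])
cv2.imwrite("pics/jaw.png",np.ascontiguousarray(i[:,:,::-1]))
# predicted base outline at home vs. short
for lx in(0,-.003,-.006):
    c,s=np.cos(SA),np.sin(SA); p=proj(S,cyl(SX+c*lx,SY+s*lx,[(.028,.008)],200)); k=p[:,1].argmax(); print(lx,"lowest px",p[k].round(1))
g=S["img"];print([g[r,391].tolist() for r in range(350,366)])
print(manip.sense()["tcp_pos"].round(3))
```

```text
jaw before (115, np.float64(220.18260869565216), np.float64(170.8608695652174), array([ -0.71647735, 342.6005514 ])) now (113, np.float64(219.93805309734512), np.float64(171.21238938053096), array([ -0.71093693, 341.6592641 ]))
far base point lane [0.02561323 0.002216  ]
0 lowest px [391.6 360.1]
-0.003 lowest px [391.5 358.4]
-0.006 lowest px [391.5 356.8]
[[204, 189, 171], [196, 181, 164], [80, 62, 53], [68, 49, 38], [68, 48, 37], [68, 48, 37], [68, 49, 39], [67, 48, 38], [67, 47, 38], [149, 139, 126], [183, 177, 163], [184, 178, 165], [185, 178, 165], [184, 178, 165], [184, 178, 165], [183, 177, 165]]
[0.571 0.332 0.253]
```

View pics/jaw.png

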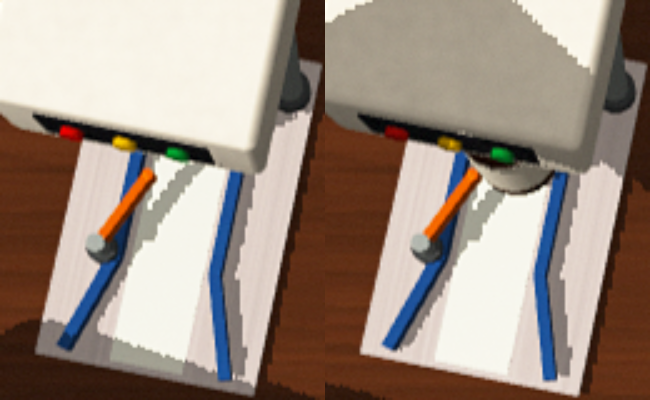

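The jaw angle matches its starting closed position to within 0.01 rad. The bottle base sits within about 2 mm of home, and the push stalled against the fork at about 12 N. The arm is clear, so I'm handing in.

```bash
python3 -c "
from station import manip;print(manip.sign_off())"
```

```text
the job is handed in; nothing more can be done
None
```

I loaded the red-capped bottle into the sealer and handed the job in at about 20 s of the 59 s. The last images show it upright, seated in the fork to within about 2 mm, with the jaw closed behind it; the hooded bottles were not touched, and the hand-in returned no verdict.

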